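# Steam the salsa dishes at setting five

## Robot

A 7-joint arm with a two-finger parallel gripper is mounted at the origin on the work surface. World frame = base frame: x ahead of the robot, y to its left, z up, the work surface at z = 0. Lengths are in m, angles in rad, forces in N, time in s.
With the tool pointing down it reaches from about 0.425 to 0.875 m from the base axis. Payload 4.7 kg.
Tool frame: the origin (TCP) lies between the finger pads; the fingertips stand 14 mm ahead of it and the grasp point (between the pads) lies 5 mm behind it; z points along the fingers, y is the line along which they close (so a half turn about z gives the same grasp; the last joint's range is limited). The gripper opens to 87 mm and grips with 3 to 60 N. Pads are 19 mm wide; open, the fingers measure 117 mm over their backs; the gripper's body (75 mm by 190 mm) begins 51 mm behind the grasp point.
Start: joints at [-1.228, 0.321, -0.07, 1.45, 0.023, 1.371, -0.057], TCP at [0.21, 0.615, 0.237] pointing down, gripper open.
Joint ranges: [-2.86, 2.86], [-0.3, 2.09], [-1.38, 1.24], [0.06, 2.45], [-1.56, 4.7], [0.09, 2.05], [-2.69, 2.69]. Speed limits (rad/s): [2.57, 2.57, 3.14, 3.14, 3.14, 3.14, 3.14].

## Interface

Orientations are given as a rotation vector (axis times angle).
In Python, from bench import ctrl gives the robot as it stands.
- The arm moves only by the shell command python3 -m inch 'ROWS' [OPENING] [FORCE]. ROWS is JSON, a list of rows, each a list of 6 numbers: the shift along the world's x, y, z in mm, then the turn, a rotation vector about the world's x, y, z in degrees. In form: [[tx, ty, tz, rx, ry, rz], ...]. A call has 1 to 20 rows; each row is the pose to reach, as a shift and turn from the pose commanded when the call began; what a row does not reach only later rows make up. A row lasts 1/8 s, in which the tool goes at most 62.5 mm and 10.7 degrees, less where a joint would pass 70% of its speed; a pose out of reach is approached as far as the arm can. A call with a gripper value outside its range is refused whole. OPENING is the finger opening in mm, from 0 to 87, set as the call begins (- or left out, the last holds). The fingers move at their own pace and stop on an object; FORCE is the grip in N (left out, the last holds). Time passes only in rows, so rows that repeat a pose let the fingers close. It gives the time, the measured TCP pose, the force, the opening and the grip force at its end, in the units of the state.
- ctrl.get_state(): the state, without advancing time (a new reading comes with each control period).
- ctrl.get_image(name): name is "scene" or "top"; returns (picture, depth): 400x640x3 uint8, red, green, blue; 400x640 float32, m along the optical axis (not along the pixel's ray), 0 where there is no reading.
- ctrl.camera_params(name): a dict with "mtx" (3x3 intrinsics, pixels), "T" (4x4, takes a point from camera to world coordinates). Camera axes: x right, y down, z forward; pixel columns grow to the right and rows downward; lengths in m; the calibration is good to about 2 mm. A picture is of the moment at which its call begins. camera_params takes no time and is no camera call.
- ctrl.close_job(): hands the job in; it is judged then, once.
The state is a dict: "time": time; "joint_positions": joint angles; "qd": joint speeds; "joint_torque": joint torques, N m; "position": TCP position; "tool_rot": TCP orientation; "ft_force": force on the tool from outside, world axes, zero at the start; "torque": the same for the moment, N m; "grip_width": opening from 0.0 (shut) to 1.0 (fully open); "grip_force": force on a finger pad.
Only numpy, scipy, OpenCV 4.12 (cv2) and the standard library are available. Lean on these libraries where they do the work, as an engineer would, in place of code of your own. Each camera call takes 0.05 s, during which the arm holds its last target. There are 200 camera calls.

## Task

Warm the salsa dishes for service: pull out the steamer's drawer, stand every small white salsa dish upright in it and push the drawer fully shut, and turn the heat dial to the fifth click clockwise from off. Only when both are done, push the pump knob all the way down and let it spring back up; never pump with the drawer open. Do not knock over or shove aside the bowl, measuring cup, salt pot or sauce bottle.

Things in the scene. Friction and masses are not known exactly. Their poses are not given: they have to be found in the camera images.
- steamer: Fixed stainless drawer steamer, 300 deep, 380 wide, flat top deck at 140 (a tank lid 13 high, its cap 10 more, begins 110 behind the front). Origin: centre of underside; x points from front (150 from origin, towards the robot) to back, y to the left seen from the robot. On the deck, 38 behind the front: heat dial 80 right of the middle, pump knob 80 left of it.
- drawer (a joint): Drawer travel in m: 0 fully shut, 0.14 fully out (stop), towards the robot along the steamer's -x. About 1.5 N of friction; stays where left; may start up to 20 mm ajar.
- drawer_handle (a point): Middle of the drawer's black bar handle: a level round bar 12 thick, 120 long across the front, its axis 42 in front of the drawer's front panel (36 clear gap) and 78 above the plank. Moves with the drawer; axes as the steamer's. The panel's top is 90 above the plank.
- drawer_in (a point): Centre of the drawer pan's inner floor (26 above the plank); axes as the steamer's. The pan inside is 132 front to back and 336 wide; walls 30 high at sides and back, front panel 63 above the pan floor. Things up to 60 high pass into the steamer.
- dial (a joint): Heat dial, rad: 0 = off (pointer at the white dot, on the side away from the robot), growing clockwise seen from above. Detents every 30 degrees (0.524): off and seven clicks, each marked by a white stroke; a stop just past the seventh. A detent takes about 0.06 N m to pass; let go, the dial falls into the nearest one. Starts at off, first or second click. Fifth = 2.618.
- dial_grip (a point): Point on the dial's upright turning axis, half-way up its grip bar. The black grip bar is 48 long, 13 thick, 26 high, and stands on a 52 mm disc; its top lies 11 above this point. Its x axis runs along the bar to the end with the white pointer line.
- pump (a joint): Pump travel in m: 0 up, 0.025 fully down (stop). Sprung: 4 N to start, 10 N at the bottom; springs back up when let go.
- pump_top (a point): Centre of the top of the pump's black mushroom knob, 40 mm across, 194 above the plank when up; pressed straight down.
- dish1_mid (a point): Salsa dish: small straight-sided white ceramic ramekin, 56 across the rim (51 at the foot), 40 high, wall 4, about 0.11 kg, standing on the plank. Point at its centre half-way up, z axis up out of its mouth. None if this dish is absent.
- dish2_mid (a point): Salsa dish: small straight-sided white ceramic ramekin, 56 across the rim (51 at the foot), 40 high, wall 4, about 0.11 kg, standing on the plank. Point at its centre half-way up, z axis up out of its mouth. None if this dish is absent.
- dish3_mid (a point): Salsa dish: small straight-sided white ceramic ramekin, 56 across the rim (51 at the foot), 40 high, wall 4, about 0.11 kg, standing on the plank. Point at its centre half-way up, z axis up out of its mouth. None if this dish is absent.
- dish4_mid (a point): Salsa dish: small straight-sided white ceramic ramekin, 56 across the rim (51 at the foot), 40 high, wall 4, about 0.11 kg, standing on the plank. Point at its centre half-way up, z axis up out of its mouth. None if this dish is absent.
- dish5_mid (a point): Salsa dish: small straight-sided white ceramic ramekin, 56 across the rim (51 at the foot), 40 high, wall 4, about 0.11 kg, standing on the plank. Point at its centre half-way up, z axis up out of its mouth. None if this dish is absent.
- plate: White ceramic serving bowl, 150 across, 30 high (not one of the salsa dishes). Bystander; origin under its centre.
- cup: Yellow plastic measuring cup, 72 across, 65 high, with a 75 mm flat handle. Bystander; origin under its centre.
- salt: Round lidded wooden salt pot, 46 across, 46 high, standing among the salsa dishes. Bystander; origin under its centre.
- sauce: Amber sauce bottle, 52 across, 150 high. Bystander; origin under its centre.
Not all that is in view belongs to the job. What is shaped like the part that bears dish2_mid but black, pink or red is not meant.

How it is judged:
By the outcome, as a careful person would: the job done as asked, in the order asked, and still so for the second after the job is handed in, with the robot touching nothing.
Of dish1, dish2, dish3, dish4, dish5 only 3 to 5 are there at a start; the rules pass over those that are not, and their reading is None.
At some moment in a run one of dish1, dish2, dish3, dish4, dish5 may be knocked a few centimetres aside while the robot is not near it.
It also fails if it takes over 210 s, if anything falls off the work surface, if the arm or the gripper's body presses on something with over 40 N, if the wrist force passes 120 N, or if a joint passes its speed limit or range.

## Working session

There is one attempt and no reset: what is moved stays moved. The work goes in short steps, Python scripts to look and compute and a shell command to move; the robot and the scene stay as the last step left them, time stands still between calls to the robot, and variables do not carry over. Pictures are saved under pics/ and viewed, at most 14 in all, crops included, and the job is handed in when it is done.

```bash
ls; mkdir -p pics; python3 - <<'E'
from bench import ctrl
import cv2,numpy as np
for n in("scene","top"):
    im,d=ctrl.get_image(n); cv2.imwrite(f"pics/{n}0.png",im[:,:,::-1]); np.save(f"pics/{n}0.npy",d)
    p=ctrl.camera_params(n); print(n,np.round(p["mtx"],1).tolist(),np.round(p["T"],3).tolist(),(d>0).mean())
s=ctrl.get_state();print(s)
E
```

```text
pics
scene [[456.9, 0.0, 322.1], [0.0, 456.9, 203.0], [0.0, 0.0, 1.0]] [[0.614, 0.477, -0.629, 1.351], [0.789, -0.393, 0.472, -0.574], [-0.023, -0.786, -0.617, 0.933], [0.0, 0.0, 0.0, 1.0]] 0.99404296875
top [[479.0, 0.0, 321.0], [0.0, 479.0, 202.0], [0.0, 0.0, 1.0]] [[-0.003, -0.991, 0.135, 0.392], [-1.0, 0.004, 0.011, 0.01], [-0.012, -0.135, -0.991, 1.415], [0.0, 0.0, 0.0, 1.0]] 0.99593359375
{'time': 0.1, 'joint_positions': array([-1.22788442,  0.32177888, -0.07007437,  1.45155048,  0.02261667,
        1.37083005, -0.05687315]), 'qd': array([ 0.0017241 , -0.00202261,  0.0003383 , -0.00435189,  0.00043653,
       -0.0008995 ,  0.00022292]), 'joint_torque': array([ 5.16318632e-04, -4.92573202e+01, -4.05496443e-01, -3.13395488e+01,
       -6.40736078e-02,  3.95450788e-02,  7.53091354e-05]), 'position': array([0.20979851, 0.61470202, 0.23555259]), 'tool_rot': array([-5.14068930e-01, -3.09906599e+00,  2.78203586e-03]), 'ft_force': array([-0.23740387,  0.17191921,  0.32310828]), 'torque': array([ 0.02227867, -0.02627279, -0.01585177]), 'grip_force': 0.0, 'grip_width': 1.0018784875408369}
```

View pics/scene0.png

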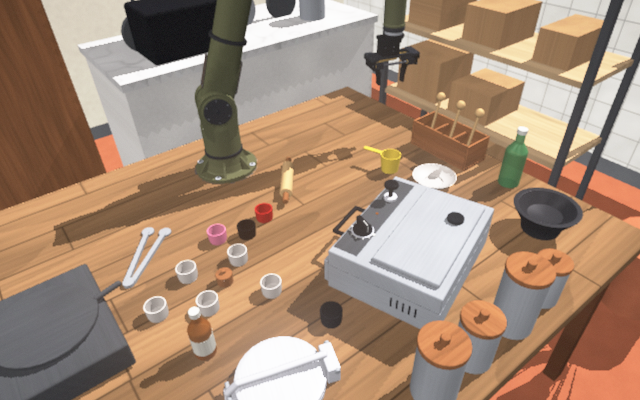

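View pics/top0.png

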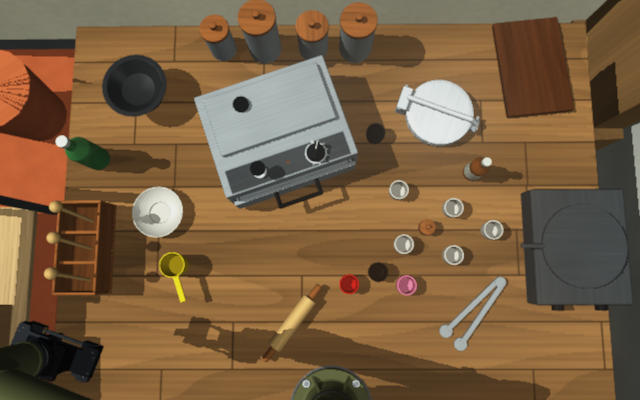

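```bash
cat > h.py <<'E'
from bench import ctrl
import cv2,numpy as np
def cam(n): p=ctrl.camera_params(n); return p["mtx"],p["T"]
def ray(n,u,v,z):
    K,T=cam(n); d=T[:3,:3]@np.linalg.solve(K,[u,v,1]); o=T[:3,3]; return o+d*(z-o[2])/d[2]
def proj(n,P):
    K,T=cam(n); q=K@(T[:3,:3].T@(np.asarray(P)-T[:3,3])); return q[:2]/q[2]
def cloud(n,d):
    K,T=cam(n); v,u=np.indices(d.shape); 
    q=np.stack([(u-K[0,2])/K[0,0]*d,(v-K[1,2])/K[1,1]*d,d],-1); return q@T[:3,:3].T+T[:3,3]
def dishes(im,d):
    "white rim things: top camera, world height 30..48 mm, small"
    P=cloud("top",d); hsv=cv2.cvtColor(im,cv2.COLOR_RGB2HSV)
    m=((hsv[...,1]<60)&(hsv[...,2]>120)&(P[...,2]>.02)&(P[...,2]<.085)).astype(np.uint8)
    out=[]
    for c in cv2.findContours(m,cv2.RETR_EXTERNAL,cv2.CHAIN_APPROX_NONE)[0]:
        (u,v),r=cv2.minEnclosingCircle(c)
        if 7<r<14: out.append((u,v,r,np.median([P[int(y),int(x),2] for x,y in c[:,0]])))
    return out
E
python3 - <<'E'
from h import *
im=cv2.imread("pics/top0.png")[:,:,::-1].copy(); d=np.load("pics/top0.npy")
for u,v,r,z in dishes(im,d): print(np.round([u,v,r,z],3),ray("top",u,v,.038).round(4))
P=cloud("top",d)
for n,u,v in[("salt",428,227),("red",349,284),("blk",377,271),("pink",407,285),("sauce",474,172),("cup",172,264),("bowl",158,212),("blk2",375,132)]: print(n,P[v,u].round(3))
deck=((abs(P[...,2]-.14)<.006)&(np.indices(d.shape)[1]>180)&(np.indices(d.shape)[1]<370)).astype(np.uint8)
lid=((abs(P[...,2]-.153)<.006)&(np.indices(d.shape)[1]>180)&(np.indices(d.shape)[1]<370)).astype(np.uint8)
m=((P[...,2]>.125)&(P[...,2]<.23)&(np.indices(d.shape)[1]>180)&(np.indices(d.shape)[1]<370)&(np.indices(d.shape)[0]>50)).astype(np.uint8)
c=max(cv2.findContours(m,0,2)[0],key=cv2.contourArea)
w=np.array([ray("top",*q,.14)[:2] for q in c[:,0]],np.float32)
r=cv2.minAreaRect(w);print(r,cv2.boxPoints(r))
im2=cv2.resize(im[130:220,210:370],None,fx=5,fy=5,interpolation=2); cv2.imwrite("pics/st.png",im2[:,:,::-1])
s=cv2.imread("pics/scene0.png"); a=cv2.resize(s[170:260,320:450],None,fx=5,fy=5,interpolation=2); cv2.imwrite("pics/st_s.png",a)
cv2.imwrite("pics/di.png",cv2.resize(im[165:300,330:510],None,fx=4,fy=4,interpolation=2)[:,:,::-1])
E
```

```text
[4.5320e+02 2.5500e+02 1.0249e+01 3.8000e-02] [ 0.4259 -0.3509  0.038 ]
[4.03711e+02 2.44000e+02 9.76200e+00 3.80000e-02] [ 0.4577 -0.211   0.038 ]
[4.9250e+02 2.2950e+02 1.0607e+01 3.7000e-02] [ 0.4982 -0.4662  0.038 ]
[4.5300e+02 2.0750e+02 1.0308e+01 3.9000e-02] [ 0.5623 -0.3559  0.038 ]
[3.98690e+02 1.89703e+02 9.69500e+00 3.90000e-02] [ 0.6151 -0.2006  0.038 ]
salt [ 0.505 -0.28   0.047]
red [ 0.344 -0.055 -0.004]
blk [ 0.381 -0.136  0.009]
pink [ 0.341 -0.223  0.002]
sauce [ 0.656 -0.405  0.089]
cup [0.403 0.462 0.007]
bowl [0.556 0.509 0.01 ]
blk2 [ 0.797 -0.138  0.006]
((0.7785879373550415, 0.14884494245052338), (0.30166134238243103, 0.3788199722766876), 18.957019805908203) [[ 0.57440645  0.27898318]
 [ 0.6974694  -0.0792906 ]
 [ 0.9827694   0.01870671]
 [ 0.85970646  0.37698048]]
```

View pics/st.png

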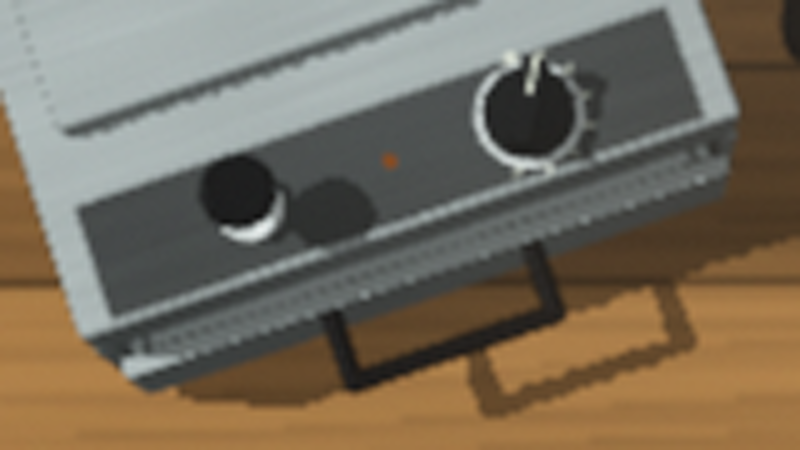

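View pics/di.png

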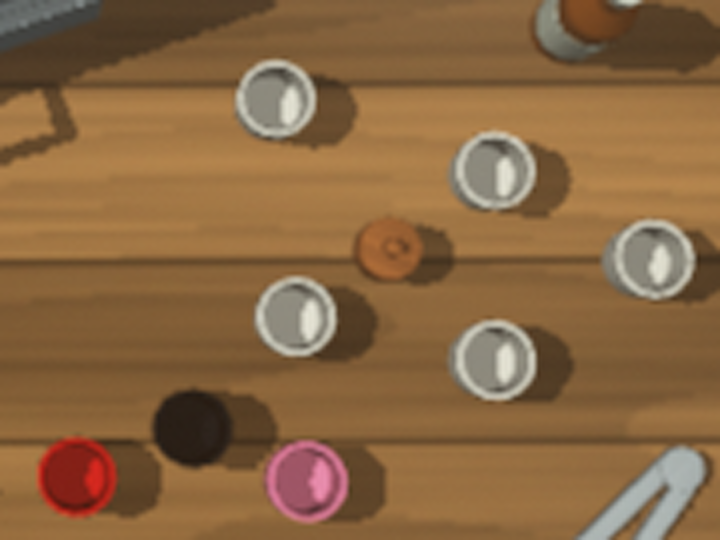

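The five white dishes are in the top image at (399,189), (453,207), (493,229), (403,244) and (453,255). These could be mistaken for them:
- red (349,284)
- black (377,271) and (375,132)
- pink (407,285)
- salt pot (428,227)
- serving bowl (158,212)

The crop confirms five white ramekins. The dial is at (316,152), with its pointer about one click clockwise of the white dot. The pump is at (258,168).

```bash
cat >> h.py <<'E'
YAW=np.radians(18.96); O=np.array([.7786,.1488,0])
C,S=np.cos(YAW),np.sin(YAW); R=np.array([[C,-S,0],[S,C,0],[0,0,1]])
W=lambda x,y,z: O+R@np.array([x,y,z])
L=lambda p: R.T@(np.asarray(p)-O)
E
python3 - <<'E'
from h import *
im=cv2.imread("pics/top0.png"); d=np.load("pics/top0.npy"); P=cloud("top",d)
Q=(P-O)@R
m=(abs(Q[...,0]+.112)<.035)&(abs(Q[...,1]+.08)<.035)
print("dial z",np.percentile(Q[m][:,2],[50,90,95,99]).round(4))
g=m&(Q[...,2]>.165); print("bar centre",g.sum(),Q[g].mean(0).round(4)); 
X=Q[g][:,:2]-Q[g][:,:2].mean(0); w,v=np.linalg.eigh(X.T@X); print("bar angle(local)",np.degrees(np.arctan2(v[1,1],v[0,1])),np.sqrt(w/len(X)))
g=(abs(Q[...,0]+.112)<.035)&(abs(Q[...,1]-.08)<.035)&(Q[...,2]>.185);print("pump",Q[g].mean(0).round(4))
h=(abs(Q[...,1])<.05)&(Q[...,0]<-.16)&(Q[...,0]>-.26)&(Q[...,2]>.06)&(Q[...,2]<.1);print("handle",np.percentile(Q[h],[5,25,50,75,95],axis=0).round(4))
# contour check: dial white pixel / pointer angle
hsv=cv2.cvtColor(im,cv2.COLOR_BGR2HSV)
c=W(-.112,-.08,.17);print("dial px",proj("top",c),proj("scene",c),"W",c.round(4))
print("pump px",proj("top",W(-.112,.08,.194)),W(-.112,.08,.194).round(4))
a=cv2.resize(cv2.imread("pics/scene0.png")[175:270,320:430],None,fx=6,fy=6,interpolation=2);cv2.imwrite("pics/s2.png",a)
E
```

```text
dial z [0.143  0.1719 0.175  0.1781]
bar centre 91 [-0.1102 -0.0798  0.1743]
bar angle(local) 149.43031693802578 [0.0037873 0.0141754]
pump [-0.1107  0.0796  0.1933]
handle [[-0.2133 -0.0443  0.0687]
 [-0.2095 -0.0234  0.08  ]
 [-0.2029  0.0004  0.0837]
 [-0.1655  0.0255  0.0881]
 [-0.1615  0.0457  0.0919]]
dial px [315.98079629 151.15024309] [360.57528016 222.23336643] W [0.6987 0.0368 0.17  ]
pump px [257.64646934 168.77331404] [0.6467 0.1881 0.194 ]
```

View pics/s2.png

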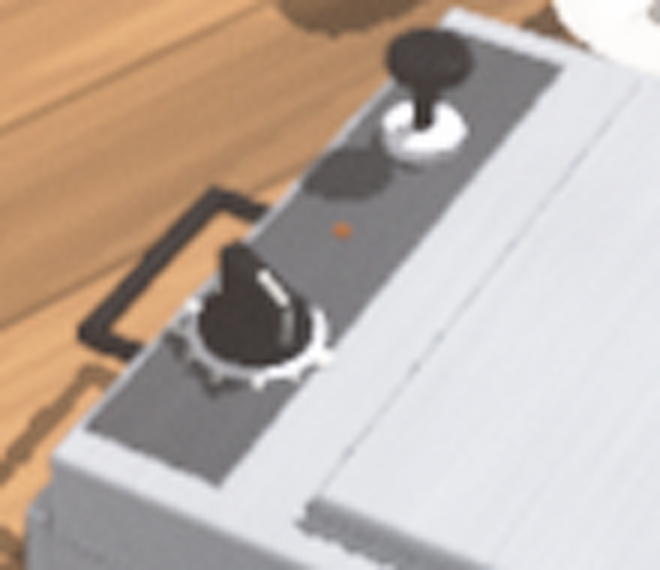

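The dial is at the first click: its bar sits at -30° in the steamer frame. The drawer is about 17 mm ajar. I'll do the dial first.

```bash
python3 -m inch '[[0,0,50,0,0,0],[35,-41,60,0,0,1],[75,-88,60,0,0,2],[115,-136,60,0,0,3],[155,-183,60,0,0,4],[195,-230,60,0,0,5],[235,-277,60,0,0,6],[275,-324,60,0,0,7],[315,-372,60,0,0,8],[355,-419,60,0,0,8],[395,-466,60,0,0,8],[435,-513,60,0,0,8],[470,-555,60,0,0,8],[490,-578,60,0,0,8],[490,-578,40,0,0,8],[490,-578,20,0,0,8],[490,-578,20,0,0,8]]' 45 30
python3 - <<'E'
from h import *
from scipy.spatial.transform import Rotation as Ro
s=ctrl.get_state();print(s["time"],s["position"],Ro.from_rotvec(s["tool_rot"]).as_matrix().round(3).tolist(),s["joint_positions"].round(2),"target",W(-.111,-.08,.17))
E
```

```text
time: 2.22
position: [0.6984, 0.0382, 0.2537]
tool_rot: [-0.294, -3.123, 0.001]
ft_force: [0.0, -1.0, -0.3]
grip_width: 0.515
grip_force: 0.0
2.225 [0.69841417 0.0381803  0.25370068] [[-0.982, 0.187, -0.005], [0.187, 0.982, 0.0], [0.005, -0.001, -1.0]] [-0.37  0.44  0.39  1.29 -0.17  1.45  1.4 ] target [0.69961487 0.03707556 0.17      ]
```

```bash
python3 -m inch '[[1,-1,-30,0,0,0],[1,-1,-60,0,0,0],[1,-1,-76,0,0,0],[1,-1,-84,0,0,0],[1,-1,-84,0,0,0]]' 45 30 && python3 -m inch '[[0,0,0,0,0,0],[0,0,0,0,0,0],[0,0,0,0,0,0],[0,0,0,0,0,0]]' 0 30
```

```text
time: 2.85
position: [0.7011, 0.0364, 0.173]
tool_rot: [0.296, 3.127, 0.0]
ft_force: [0.5, -0.5, 0.5]
grip_width: 0.518
grip_force: 0.0
time: 3.35
position: [0.7017, 0.0396, 0.1731]
tool_rot: [0.294, 3.126, 0.008]
ft_force: [2.8, 8.2, -1.2]
grip_width: 0.149
grip_force: 4.6
```

```bash
python3 -m inch '[[0,2,0,0,0,0],[0,4,0,0,0,0],[0,4,0,0,0,0],[0,4,0,0,0,0]]' 0 40
```

```text
time: 3.85
position: [0.7017, 0.0398, 0.173]
tool_rot: [0.297, 3.126, 0.0]
ft_force: [3.9, 1.1, 0.9]
grip_width: 0.143
grip_force: 40.0
```

```bash
python3 -m inch '[[0,0,0,0,0,-8],[0,0,0,0,0,-16],[0,0,0,0,0,-24],[0,0,0,0,0,-32],[0,0,0,0,0,-40],[0,0,0,0,0,-48],[0,0,0,0,0,-56],[0,0,0,0,0,-64],[0,0,0,0,0,-72],[0,0,0,0,0,-80],[0,0,0,0,0,-88],[0,0,0,0,0,-96],[0,0,0,0,0,-104],[0,0,0,0,0,-112],[0,0,0,0,0,-120],[0,0,0,0,0,-121],[0,0,0,0,0,-121]]' 0 40
python3 - <<'E'
from h import *
from scipy.spatial.transform import Rotation as Ro
s=ctrl.get_state();M=Ro.from_rotvec(s["tool_rot"]).as_matrix();print(np.degrees(np.arctan2(M[1,1],M[0,1])),s["torque"])
E
```

```text
time: 5.98
position: [0.7027, 0.0402, 0.1731]
tool_rot: [2.866, 1.281, 0.006]
ft_force: [7.2, 1.5, -1.2]
grip_width: 0.145
grip_force: 40.0
-41.84668177913546 [ 0.11563137 -1.56171537  0.03382656]
```

```bash
python3 -m inch '[[0,0,0,0,0,0],[0,0,0,0,0,0],[0,0,0,0,0,0],[0,0,40,0,0,0],[0,0,80,0,0,0],[0,0,100,0,0,-5],[-50,3,100,0,0,-14],[-100,6,100,0,0,-22],[-150,8,80,0,0,-29],[-208,11,60,0,0,-29],[-208,11,60,0,0,-29],[-208,11,60,0,0,-29]]' 45 30
python3 - <<'E'
from h import *
from scipy.spatial.transform import Rotation as Ro
s=ctrl.get_state();M=Ro.from_rotvec(s["tool_rot"]).as_matrix();print(np.degrees(np.arctan2(M[1,1],M[0,1])),s["joint_positions"].round(2))
im,d=ctrl.get_image("top");im2,d2=ctrl.get_image("scene")
Q=(cloud("top",d)-O)@R
m=(abs(Q[...,0]+.112)<.035)&(abs(Q[...,1]+.08)<.035);g=m&(Q[...,2]>.165); X=Q[g][:,:2]-Q[g][:,:2].mean(0); w,v=np.linalg.eigh(X.T@X); print("bar angle(local)",np.degrees(np.arctan2(v[1,1],v[0,1])),Q[g].mean(0))
a=cv2.resize(im2[170:270,310:430],None,fx=5,fy=5,interpolation=2);b=cv2.resize(im[130:220,210:270+90],None,fx=5,fy=5,interpolation=2)[:,:700]
cv2.imwrite("pics/c1.png",a[:,:,::-1])
Q2=(cloud("scene",d2)-O)@R
for Z,n in((Q,"top"),(Q2,"scene")):
  for y0,y1 in((-.055,-.04),(-.02,.02),(.04,.055)):
    h=(Z[...,1]>y0)&(Z[...,1]<y1)&(Z[...,0]<-.19)&(Z[...,0]>-.24)&(Z[...,2]>.065)&(Z[...,2]<.1);print(n,y0,h.sum(),np.median(Z[h],axis=0).round(4) if h.sum() else 0)
E
```

```text
time: 7.48
position: [0.4933, 0.0516, 0.2334]
tool_rot: [-3.096, -0.524, -0.003]
ft_force: [0.4, 0.5, 0.3]
grip_width: 0.519
grip_force: 0.0
-70.79640867180446 [-1.15 -0.06  0.97  1.86  0.05  1.32 -1.42]
bar angle(local) -151.99967612323616 [-0.1108465  -0.07959507  0.17421793]
top -0.055 1 [-0.2033 -0.0434  0.0772]
top -0.02 0 0
top 0.04 0 0
scene -0.055 15 [-0.2029 -0.047   0.0851]
scene -0.02 45 [-0.2027 -0.0003  0.0831]
scene 0.04 18 [-0.2032  0.0487  0.0844]
```

View pics/c1.png

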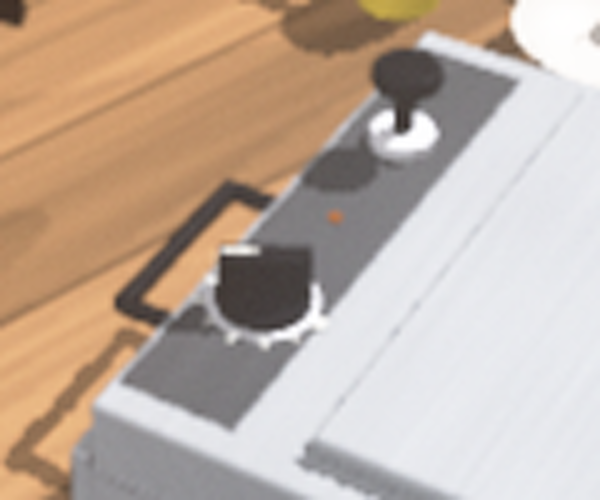

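The pointer now faces the fifth stroke, with the bar at -152° against the nominal -150°, so the dial is done. Next I'll hook the handle.

```bash
python3 -m inch '[[20,7,0,1.6,-4.7,0],[41,14,-20,3.2,-9.4,0],[62,20,-45,4.9,-14.1,0],[82,27,-66,6.5,-18.9,0],[82,27,-66,6.5,-18.9,0],[82,27,-66,6.5,-18.9,0]]' 0 30 && python3 -m inch '[[7,2,-21,0,0,0],[14,5,-42,0,0,0],[21,7,-62,0,0,0],[29,10,-84,0,0,0],[29,10,-84,0,0,0]]'
python3 - <<'E'
from h import *
s=ctrl.get_state();print(L(s["position"]),s["joint_positions"].round(2),s["ft_force"])
E
```

```text
time: 8.32
position: [0.5762, 0.0775, 0.1678]
tool_rot: [-3.0, -0.505, -0.529]
ft_force: [0.5, 0.3, 0.9]
grip_width: 0.019
grip_force: 0.0
time: 8.95
position: [0.6041, 0.0883, 0.082]
tool_rot: [-2.999, -0.508, -0.525]
ft_force: [-0.8, 0.0, 0.5]
grip_width: 0.006
grip_force: 0.0
[-0.18466692 -0.00055495  0.08200868] [-1.05  0.23  0.99  2.06 -0.45  0.66 -1.03] [-0.75205839  0.04206705  0.47602462]
```

```bash
python3 -m inch '[[-14,-5,0,0,0,0],[-28,-10,0,0,0,0],[-43,-15,0,0,0,0],[-57,-20,0,0,0,0],[-71,-24,0,-1.6,4.7,0],[-85,-29,0,-3.2,9.4,0],[-95,-33,0,-4.9,14.1,0],[-106,-36,0,-6.5,18.9,0],[-116,-40,0,-6.5,18.9,0],[-122,-42,0,-6.5,18.9,0],[-122,-42,0,-6.5,18.9,0]]'
python3 - <<'E'
from h import *
s=ctrl.get_state();print(L(s["position"]),s["joint_positions"].round(2),s["ft_force"])
E
```

```text
time: 10.32
position: [0.4806, 0.046, 0.0827]
tool_rot: [-3.095, -0.522, 0.0]
ft_force: [-0.7, -0.5, 0.0]
grip_width: 0.002
grip_force: 0.0
[-0.31524003 -0.00042487  0.08268732] [-1.17  0.18  1.1   2.06 -0.19  1.01 -1.2 ] [-0.73090072 -0.53387687  0.0015072 ]
```

```bash
python3 -m inch '[[-3,-1,0,0,0,0],[-6,-2,0,0,0,0],[-8,-3,0,0,0,0],[-8,-3,0,0,0,0]]'
python3 - <<'E'
from h import *
s=ctrl.get_state();print(L(s["position"]),s["joint_positions"].round(2),s["ft_force"])
im2,d2=ctrl.get_image("scene");Z=(cloud("scene",d2)-O)@R
h=(abs(Z[...,1])<.055)&(Z[...,0]<-.2)&(Z[...,0]>-.38)&(Z[...,2]>.075)&(Z[...,2]<.1);print(np.percentile(Z[h][:,0],[5,20,50,80,95]))
cv2.imwrite("pics/c2.png",cv2.resize(im2[140:310,220:430],None,fx=3,fy=3)[:,:,::-1])
E
```

```text
time: 10.82
position: [0.4738, 0.0434, 0.0826]
tool_rot: [-3.097, -0.523, 0.0]
ft_force: [1.3, 1.5, 0.6]
grip_width: 0.003
grip_force: 0.6
[-0.32253589 -0.00064615  0.08260754] [-1.18  0.15  1.11  2.08 -0.16  1.   -1.23] [1.34514018 1.46511769 0.61335898]
[-0.33605385 -0.31851646 -0.29045497 -0.28531108 -0.28367053]
```

View pics/c2.png

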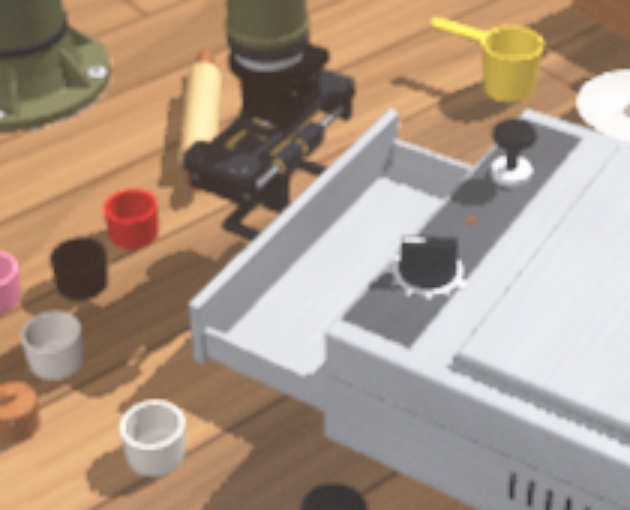

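The drawer is fully out, with the panel front at -0.29. I'll retreat upwards and re-measure the dishes and pan.

```bash
python3 -m inch '[[10,3,0,0,0,0],[10,3,40,0,0,0],[10,3,90,0,0,0],[-10,30,140,0,0,0],[-10,60,170,0,0,0],[-10,80,170,0,0,0],[-10,80,170,0,0,0]]' 80 15
cat >> h.py <<'E'
def look(tag=None):
    im,d=ctrl.get_image("top")
    for u,v,r,z in dishes(im,d):
        w=ray("top",u,v,.064 if z>.05 else .038); l=L(w); print("px",round(u),round(v),"r%.1f z%.3f"%(r,z),w[:2].round(4),"local",l[:2].round(4))
    if tag: cv2.imwrite(f"pics/{tag}.png",im[:,:,::-1])
    s=ctrl.get_state(); print("TCP",s["time"],s["position"].round(4),"q",s["joint_positions"].round(2))
    return im,d
E
python3 - <<'E'
from h import *
im,d=look("t3"); Q=(cloud("top",d)-O)@R
f=(abs(Q[...,2]-.026)<.007)&(Q[...,0]<-.14)&(Q[...,0]>-.30)&(abs(Q[...,1])<.18)
print("floor x",np.percentile(Q[f][:,0],[1,5,95,99]),"y",np.percentile(Q[f][:,1],[1,5,95,99]))
f=(Q[...,2]>.083)&(Q[...,2]<.097)&(Q[...,0]<-.2)&(Q[...,0]>-.30)&(abs(Q[...,1]+.1)<.06); print("panel top x",np.percentile(Q[f][:,0],[5,50,95]))
E
```

```text
time: 11.75
position: [0.4631, 0.1238, 0.2513]
tool_rot: [3.094, 0.526, -0.004]
ft_force: [-0.5, -0.7, 0.6]
grip_width: 0.72
grip_force: 0.0
px 449 254 r8.1 z0.039 [ 0.4288 -0.3391] local [-0.4893 -0.3478]
px 404 244 r9.4 z0.040 [ 0.4581 -0.2117] local [-0.4202 -0.2368]
px 493 230 r10.6 z0.038 [ 0.4982 -0.4663] local [-0.465  -0.4907]
px 453 207 r10.2 z0.038 [ 0.5633 -0.356 ] local [-0.3676 -0.4074]
px 399 190 r9.8 z0.039 [ 0.6152 -0.2002] local [-0.268 -0.277]
TCP 11.8 [0.4632 0.1222 0.2509] q [-1.41 -0.16  1.01  1.86  0.14  1.37 -1.67]
floor x [-0.28088337 -0.2737304  -0.15561393 -0.14096267] y [-0.16704292 -0.1587009   0.05628759  0.15017643]
panel top x [-0.2993565  -0.29374628 -0.2880911 ]
```

```bash
python3 -m inch '[[15,-32,0,0,0,9],[30,-64,0,0,0,18],[46,-97,0,0,0,27],[61,-129,0,0,0,36],[76,-161,0,0,0,45],[91,-193,0,0,0,54],[106,-225,0,0,0,63],[122,-258,0,0,0,72],[137,-290,0,0,0,81],[152,-322,0,0,0,90],[152,-322,-40,0,0,90],[152,-322,-80,0,0,90],[152,-322,-130,0,0,90],[152,-322,-130,0,0,90]]' 82 15
python3 - <<'E'
from h import *
from scipy.spatial.transform import Rotation as Ro
im,d=look()
s=ctrl.get_state();M=Ro.from_rotvec(s["tool_rot"]).as_matrix();print(np.degrees(np.arctan2(M[1,1],M[0,1])),s["grip_width"])
E
```

```text
time: 13.55
position: [0.6113, -0.1995, 0.1174]
tool_rot: [-1.819, -2.55, 0.01]
ft_force: [0.2, 0.6, 0.3]
grip_width: 0.942
grip_force: 0.0
px 453 255 r10.2 z0.038 [ 0.4259 -0.351 ] local [-0.4959 -0.3581]
px 404 244 r9.7 z0.037 [ 0.457  -0.2114] local [-0.4212 -0.2362]
px 492 230 r10.7 z0.037 [ 0.4968 -0.4661] local [-0.4663 -0.49  ]
px 449 208 r7.6 z0.040 [ 0.5623 -0.3443] local [-0.3648 -0.3961]
TCP 13.6 [ 0.6135 -0.2002  0.1206] q [-0.42  0.54  0.93  1.62 -0.45  1.21  0.94]
19.011985945190492 0.9429928539601924
```

```bash
python3 -m inch '[[1,0,-40,0,0,0],[1,0,-75,0,0,0],[1,0,-95,0,0,0],[1,0,-95,0,0,0]]' 82 15 && python3 -m inch '[[0,0,0,0,0,0],[0,0,0,0,0,0],[0,0,0,0,0,0],[0,0,0,0,0,0],[0,0,0,0,0,0],[0,0,0,0,0,0]]' 0 15
```

```text
time: 14.1
position: [0.6167, -0.1993, 0.0277]
tool_rot: [-1.821, -2.559, 0.001]
ft_force: [0.7, 0.2, 0.2]
grip_width: 0.941
grip_force: 0.0
time: 14.85
position: [0.6172, -0.1989, 0.0282]
tool_rot: [1.82, 2.56, 0.001]
ft_force: [-1.6, 0.2, 6.0]
grip_width: 0.617
grip_force: 14.8
```

```bash
python3 -m inch '[[0,0,40,0,0,0],[0,0,90,0,0,0],[0,0,140,0,0,-5],[-1,20,150,0,0,-14],[-2,45,150,0,0,-23],[-3,70,150,0,0,-32],[-3,100,150,0,0,-41],[-4,125,150,0,0,-50],[-5,150,150,0,0,-59],[-6,175,150,0,0,-68],[-7,200,150,0,0,-77],[-8,220,150,0,0,-86],[-8,231,150,0,0,-90],[-8,231,150,0,0,-90],[-8,231,150,0,0,-90]]' 0 15
python3 - <<'E'
from h import *
s=ctrl.get_state();print(L(s["position"]).round(4),s["joint_positions"].round(2),s["grip_width"])
E
```

```text
time: 16.73
position: [0.6087, 0.0314, 0.1774]
tool_rot: [3.097, 0.524, -0.001]
ft_force: [-1.0, -0.7, -1.8]
grip_width: 0.622
grip_force: 15.0
[-0.1988 -0.0558  0.1774] [-1.01  0.51  1.21  1.67 -0.49  1.31 -0.94] 0.6223345882343402
```

```bash
python3 -m inch '[[0,0,-50,0,0,0],[0,0,-90,0,0,0],[0,0,-110,0,0,0],[0,0,-119,0,0,0],[0,0,-122,0,0,0],[0,0,-122,0,0,0]]' 0 15
python3 - <<'E'
from h import *
s=ctrl.get_state();print(L(s["position"]).round(4),s["joint_positions"].round(3),s["ft_force"])
E
```

```text
time: 17.48
position: [0.6097, 0.0321, 0.0566]
tool_rot: [3.098, 0.523, 0.003]
ft_force: [0.1, -0.3, 0.5]
grip_width: 0.616
grip_force: 15.0
[-0.1976 -0.0555  0.0566] [-0.92   0.628  1.086  1.776 -0.616  1.121 -0.865] [ 0.0514025  -0.30368627  0.48729414]
```

```bash
python3 -m inch '[[0,0,-1,0,0,0],[0,0,-1,0,0,0],[0,0,-1,0,0,0],[0,0,40,0,0,0],[0,0,90,0,0,0],[0,0,125,0,0,0],[-30,-49,125,0,0,0],[-60,-97,125,0,0,0],[-90,-145,125,0,0,0],[-120,-195,125,0,0,0],[-152,-243,125,0,0,0],[-152,-243,80,0,0,0],[-152,-243,80,0,0,0]]' 69 15
python3 - <<'E'
from h import *
look("t4")
E
```

```text
time: 19.1
position: [0.4544, -0.2105, 0.1337]
tool_rot: [-3.096, -0.519, 0.008]
ft_force: [-0.6, 1.1, 0.3]
grip_width: 0.796
grip_force: 0.0
px 493 229 r10.1 z0.039 [ 0.4986 -0.4678] local [-0.4651 -0.4922]
px 453 207 r10.1 z0.039 [ 0.5633 -0.3562] local [-0.3677 -0.4076]
TCP 19.15 [ 0.4559 -0.2107  0.1352] q [-0.74  0.16  1.21  1.97 -0.17  1.12 -0.69]
```

View pics/t4.png

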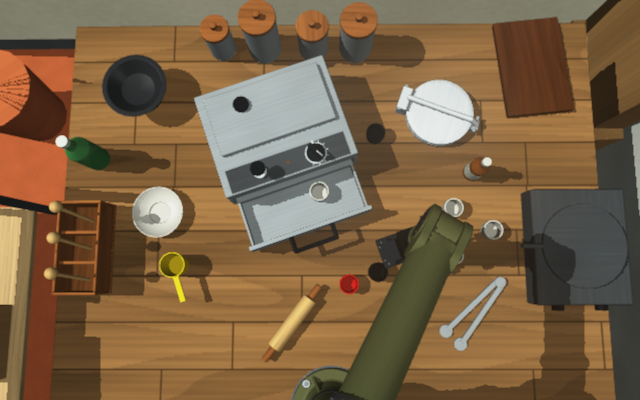

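```bash
python3 -m inch '[[1,-1,0,0,0,0],[1,-1,-40,0,0,0],[1,-1,-80,0,0,0],[1,-1,-107,0,0,0],[1,-1,-107,0,0,0]]' 82 15 && python3 -m inch '[[0,0,0,0,0,0],[0,0,0,0,0,0],[0,0,0,0,0,0],[0,0,0,0,0,0],[0,0,0,0,0,0],[0,0,0,0,0,0]]' 0 15
python3 - <<'E'
from h import *
s=ctrl.get_state();print(s["joint_positions"].round(3),s["ft_force"])
E
```

```text
time: 19.77
position: [0.4576, -0.2112, 0.028]
tool_rot: [3.097, 0.525, -0.005]
ft_force: [0.8, 0.6, 0.2]
grip_width: 0.942
grip_force: 0.0
time: 20.52
position: [0.4585, -0.2115, 0.0293]
tool_rot: [-3.097, -0.523, -0.002]
ft_force: [-0.6, 2.2, 6.7]
grip_width: 0.638
grip_force: 14.8
[-0.541  0.382  1.059  2.051 -0.416  0.939 -0.496] [-0.58164414  2.18120417  6.71929365]
```

```bash
python3 -m inch '[[0,0,40,0,0,0],[0,0,90,0,0,0],[0,0,140,0,0,0],[14,43,150,0,0,0],[29,87,150,0,0,0],[43,130,150,0,0,0],[58,174,150,0,0,0],[72,217,150,0,0,0],[86,261,150,0,0,0],[101,305,150,0,0,0],[115,348,150,0,0,0],[115,348,150,0,0,0],[115,348,100,0,0,0],[115,348,60,0,0,0],[115,348,60,0,0,0]]' 0 15
python3 - <<'E'
from h import *
s=ctrl.get_state();print(L(s["position"]).round(4),s["joint_positions"].round(3),s["ft_force"])
E
```

```text
time: 22.4
position: [0.57, 0.1346, 0.0857]
tool_rot: [3.096, 0.521, -0.011]
ft_force: [-0.1, 0.0, -0.9]
grip_width: 0.637
grip_force: 15.0
[-0.2019  0.0543  0.0857] [-1.003  0.424  0.888  1.807 -0.365  1.093 -1.222] [-0.06917924  0.00891819 -0.91832521]
```

```bash
python3 -m inch '[[2,1,-20,0,0,0],[2,1,-30,0,0,0],[2,1,-30,0,0,0]]' 0 15;  python3 -m inch '[[0,0,-1,0,0,0],[0,0,-1,0,0,0],[0,0,-1,0,0,0]]' 0 15
```

```text
time: 22.78
position: [0.5747, 0.1371, 0.0583]
tool_rot: [3.097, 0.523, -0.001]
ft_force: [-0.4, 0.5, -0.6]
grip_width: 0.637
grip_force: 15.0
time: 23.15
position: [0.5752, 0.1373, 0.058]
tool_rot: [-3.098, -0.523, -0.001]
ft_force: [-0.3, 0.1, -1.2]
grip_width: 0.635
grip_force: 15.0
```

```bash
python3 -m inch '[[0,0,-2,0,0,0],[0,0,-3,0,0,0],[0,0,-3,0,0,0]]' 0 15;  python3 -m inch '[[0,0,0,0,0,0],[0,0,0,0,0,0],[0,0,0,0,0,0],[0,0,40,0,0,0],[0,0,90,0,0,0],[0,0,125,0,0,0],[-1,-45,125,0,0,-3],[-2,-90,125,0,0,-6],[-3,-135,125,0,0,-9],[-4,-180,125,0,0,-12],[-5,-225,125,0,0,-15],[-6,-270,125,0,0,-18],[-7,-315,125,0,0,-21],[-8,-360,125,0,0,-25],[-10,-405,125,0,0,-25],[-11,-450,125,0,0,-25],[-12,-493,125,0,0,-25],[-12,-493,80,0,0,-25],[-12,-493,80,0,0,-25]]' 69 15
python3 - <<'E'
from h import *
look()
E
```

```text
time: 23.52
position: [0.5759, 0.1375, 0.0559]
tool_rot: [-3.097, -0.523, -0.003]
ft_force: [-0.5, 0.6, 5.7]
grip_width: 0.638
grip_force: 14.8
time: 25.9
position: [0.5609, -0.3544, 0.1311]
tool_rot: [-3.134, 0.162, 0.01]
ft_force: [-1.1, 1.7, -0.0]
grip_width: 0.796
grip_force: 0.0
px 494 230 r9.6 z0.036 [ 0.4963 -0.4693] local [-0.4678 -0.4929]
TCP 25.95 [ 0.5623 -0.3547  0.1333] q [-0.18  0.6   1.    1.56 -0.52  1.27 -0.78]
```

```bash
python3 -m inch '[[1,-1,0,0,0,0],[1,-1,-40,0,0,0],[1,-1,-80,0,0,0],[1,-1,-105,0,0,0],[1,-1,-105,0,0,0]]' 82 15 && python3 -m inch '[[0,0,0,0,0,0],[0,0,0,0,0,0],[0,0,0,0,0,0],[0,0,0,0,0,0],[0,0,0,0,0,0],[0,0,0,0,0,0]]' 0 15
```

```text
time: 26.58
position: [0.5637, -0.3559, 0.0287]
tool_rot: [-3.137, 0.159, 0.003]
ft_force: [0.0, -0.2, 1.4]
grip_width: 0.941
grip_force: 0.0
time: 27.32
position: [0.5644, -0.357, 0.0305]
tool_rot: [3.137, -0.16, 0.002]
ft_force: [-1.1, 0.7, 5.5]
grip_width: 0.635
grip_force: 14.8
```

```bash
python3 -m inch '[[0,0,40,0,0,0],[0,0,90,0,0,0],[0,0,140,0,0,0],[-4,44,150,0,0,3],[-9,88,150,0,0,6],[-13,132,150,0,0,9],[-17,177,150,0,0,12],[-22,221,150,0,0,15],[-26,265,150,0,0,18],[-30,309,150,0,0,21],[-35,353,150,0,0,25],[-39,398,150,0,0,25],[-43,442,150,0,0,25],[-48,486,150,0,0,25],[-52,531,150,0,0,25],[-52,531,150,0,0,25],[-52,531,100,0,0,25],[-52,531,60,0,0,25],[-52,531,60,0,0,25]]' 0 15
python3 - <<'E'
from h import *
s=ctrl.get_state();print(L(s["position"]).round(4),s["joint_positions"].round(3),s["ft_force"])
E
```

```text
time: 29.7
position: [0.5093, 0.172, 0.0868]
tool_rot: [3.095, 0.52, -0.01]
ft_force: [0.1, -0.2, -0.5]
grip_width: 0.634
grip_force: 15.0
[-0.2472  0.1094  0.0868] [-1.152  0.296  0.89   1.923 -0.261  1.051 -1.388] [ 0.13183605 -0.15408383 -0.49032607]
```

```bash
python3 -m inch '[[2,1,-20,0,0,0],[2,1,-30,0,0,0],[2,1,-34,0,0,0],[2,1,-34,0,0,0]]' 0 15;  python3 -m inch '[[0,0,0,0,0,0],[0,0,0,0,0,0],[0,0,0,0,0,0],[0,0,40,0,0,0],[0,0,90,0,0,0],[0,0,125,0,0,0],[-1,-50,125,0,0,0],[-2,-100,125,0,0,0],[-4,-150,125,0,0,0],[-5,-200,125,0,0,0],[-6,-250,125,0,0,0],[-7,-300,125,0,0,0],[-8,-350,125,0,0,0],[-10,-400,125,0,0,0],[-11,-450,125,0,0,0],[-12,-500,125,0,0,0],[-13,-550,125,0,0,0],[-13,-550,125,0,0,0]]' 69 15
python3 - <<'E'
from h import *
look("t5")
E
```

```text
time: 30.2
position: [0.5156, 0.1757, 0.0569]
tool_rot: [-3.097, -0.523, -0.005]
ft_force: [0.4, 0.1, 2.9]
grip_width: 0.638
grip_force: 14.9
time: 32.45
position: [0.4975, -0.3805, 0.1805]
tool_rot: [3.097, 0.509, -0.004]
ft_force: [-0.1, 0.7, -0.2]
grip_width: 0.796
grip_force: 0.0
px 450 250 r7.9 z0.040 [ 0.4387 -0.3409] local [-0.4806 -0.3527]
TCP 32.5 [ 0.499  -0.3773  0.1802] q [-0.2   0.47  1.07  1.62 -0.43  1.3  -0.31]
```

View pics/t5.png

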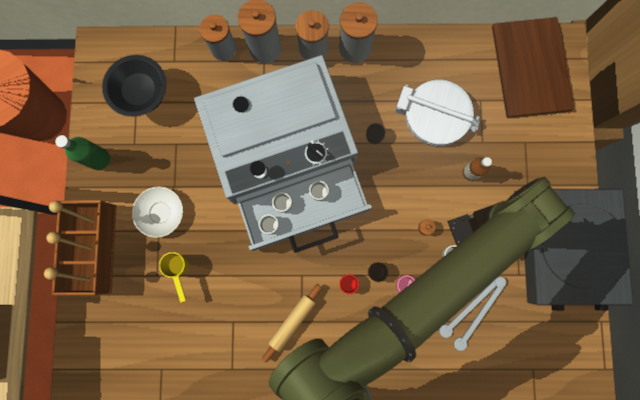

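```bash
python3 -m inch '[[-1,-45,0,0,0,0],[-2,-91,0,0,0,0],[-2,-91,-50,0,0,0],[-2,-91,-100,0,0,0],[-2,-91,-135,0,0,0],[-2,-91,-153,0,0,0],[-2,-91,-153,0,0,0]]' 82 15 && python3 -m inch '[[0,0,0,0,0,0],[0,0,0,0,0,0],[0,0,0,0,0,0],[0,0,0,0,0,0],[0,0,0,0,0,0],[0,0,0,0,0,0]]' 0 15
```

```text
time: 33.38
position: [0.4994, -0.4642, 0.0268]
tool_rot: [-3.096, -0.525, 0.001]
ft_force: [0.8, -0.5, -0.0]
grip_width: 0.939
grip_force: 0.0
time: 34.12
position: [0.4993, -0.4664, 0.0285]
tool_rot: [3.097, 0.523, 0.001]
ft_force: [-1.2, 0.6, 4.6]
grip_width: 0.634
grip_force: 14.8
```

```bash
python3 -m inch '[[0,0,40,0,0,0],[0,0,90,0,0,0],[0,0,140,0,0,0],[4,45,150,0,0,0],[8,89,150,0,0,0],[12,134,150,0,0,0],[16,179,150,0,0,0],[20,223,150,0,0,0],[24,268,150,0,0,0],[28,313,150,0,0,0],[32,357,150,0,0,0],[36,402,150,0,0,0],[40,447,150,0,0,0],[44,491,150,0,0,0],[48,536,150,0,0,0],[48,536,150,0,0,0],[48,536,150,0,0,0]]' 0 15
python3 - <<'E'
from h import *
s=ctrl.get_state();print(L(s["position"]).round(4),s["joint_positions"].round(3),s["ft_force"])
im,d=look()
im2,d2=ctrl.get_image("scene");cv2.imwrite("pics/s6.png",cv2.resize(im2[140:310,150:420],None,fx=2.9,fy=2.9)[:,:,::-1])
E
```

```text
time: 36.25
position: [0.5463, 0.0696, 0.177]
tool_rot: [3.097, 0.523, -0.002]
ft_force: [0.3, -0.1, -1.5]
grip_width: 0.628
grip_force: 15.0
[-0.2454  0.0005  0.177 ] [-1.121  0.247  1.085  1.808 -0.23   1.227 -1.205] [ 0.33007003 -0.06583522 -1.53173729]
px 453 255 r10.1 z0.036 [ 0.4258 -0.3508] local [-0.496  -0.3578]
TCP 36.3 [0.5465 0.0688 0.1772] q [-1.12  0.25  1.09  1.81 -0.23  1.23 -1.21]
```

View pics/s6.png

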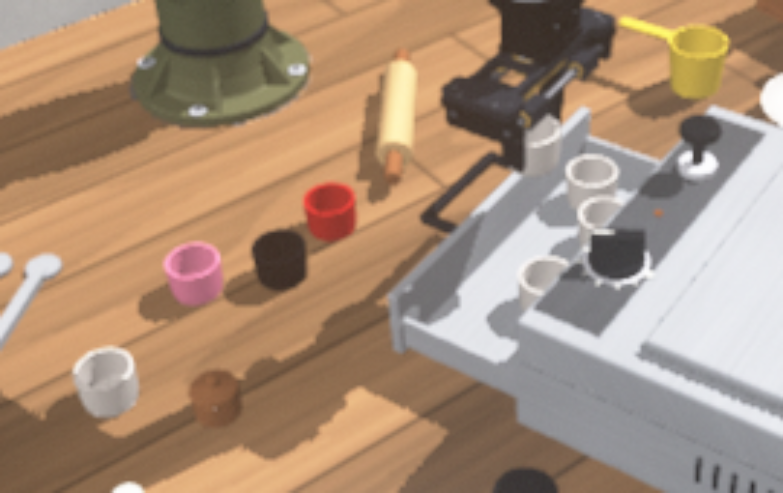

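Three dishes stand in the drawer and the fourth is held above its slot. The last dish, at top (453,255), hasn't moved.

```bash
python3 -m inch '[[1,0,-40,0,0,0],[1,0,-80,0,0,0],[1,0,-110,0,0,0],[1,0,-120,0,0,0],[1,0,-124,0,0,0],[1,0,-124,0,0,0]]' 0 15;  python3 -m inch '[[0,0,0,0,0,0],[0,0,0,0,0,0],[0,0,0,0,0,0],[0,0,40,0,0,0],[0,0,90,0,0,0],[0,0,125,0,0,0],[-15,-52,125,0,0,0],[-30,-104,125,0,0,0],[-45,-156,125,0,0,0],[-60,-208,125,0,0,0],[-75,-260,125,0,0,0],[-90,-312,125,0,0,0],[-105,-364,125,0,0,0],[-121,-418,125,0,0,0],[-121,-418,80,0,0,0],[-121,-418,80,0,0,0]]' 69 15
python3 - <<'E'
from h import *
look()
E
```

```text
time: 37.1
position: [0.5493, 0.0698, 0.0551]
tool_rot: [-3.098, -0.522, -0.004]
ft_force: [0.2, -0.6, -1.3]
grip_width: 0.636
grip_force: 15.0
time: 39.1
position: [0.4245, -0.3468, 0.1311]
tool_rot: [-3.095, -0.519, 0.008]
ft_force: [-0.1, 1.2, -0.4]
grip_width: 0.79
grip_force: 0.0
TCP 39.15 [ 0.4261 -0.3471  0.1329] q [-0.33  0.34  1.14  1.86 -0.33  1.16 -0.31]
```

```bash
python3 -m inch '[[0,-3,0,0,0,0],[0,-3,-40,0,0,0],[0,-3,-80,0,0,0],[0,-3,-105,0,0,0],[0,-3,-105,0,0,0]]' 82 15 && python3 -m inch '[[0,0,0,0,0,0],[0,0,0,0,0,0],[0,0,0,0,0,0],[0,0,0,0,0,0],[0,0,0,0,0,0],[0,0,0,0,0,0]]' 0 15
```

```text
time: 39.78
position: [0.4273, -0.3498, 0.0285]
tool_rot: [-3.096, -0.526, 0.002]
ft_force: [1.4, 0.4, -0.2]
grip_width: 0.935
grip_force: 0.0
time: 40.52
position: [0.4274, -0.351, 0.0293]
tool_rot: [3.097, 0.523, 0.001]
ft_force: [-0.9, 1.8, 6.1]
grip_width: 0.616
grip_force: 14.8
```

```bash
python3 -m inch '[[0,0,40,0,0,0],[0,0,90,0,0,0],[0,0,140,0,0,0],[19,40,150,0,0,0],[39,79,150,0,0,0],[58,119,150,0,0,0],[78,158,150,0,0,0],[97,198,150,0,0,0],[117,237,150,0,0,0],[136,277,150,0,0,0],[156,316,150,0,0,0],[156,316,150,0,0,0],[156,316,100,0,0,0],[156,316,60,0,0,0],[156,316,60,0,0,0],[156,316,40,0,0,0],[156,316,30,0,0,0],[156,316,26,0,0,0],[156,316,26,0,0,0]]' 0 15
python3 - <<'E'
from h import *
s=ctrl.get_state();print(L(s["position"]).round(4),s["joint_positions"].round(3),s["ft_force"])
E
```

```text
time: 42.9
position: [0.5842, -0.0344, 0.0558]
tool_rot: [-3.097, -0.523, -0.004]
ft_force: [1.0, 0.4, 3.0]
grip_width: 0.619
grip_force: 14.9
[-0.2434 -0.1101  0.0558] [-0.747  0.487  0.942  1.84  -0.454  1.045 -0.862] [1.03941565 0.36517367 2.96564429]
```

```bash
python3 -m inch '[[0,0,0,0,0,0],[0,0,0,0,0,0],[0,0,0,0,0,0],[0,0,40,0,0,0],[0,0,90,0,0,0],[0,0,125,0,0,0],[-40,13,125,0,0,0],[-80,26,125,0,0,0],[-120,39,125,0,0,0],[-143,46,125,0,0,0],[-143,46,125,0,0,0],[-143,46,125,0,0,0]]' 69 15
python3 - <<'E'
from h import *
im,d=look("t7")
cv2.imwrite("pics/t7c.png",cv2.resize(im[120:300,200:500],None,fx=2.6,fy=2.6,interpolation=2)[:,:,::-1])
s=ctrl.get_state();print(L(s["position"]).round(4))
E
```

```text
time: 44.4
position: [0.4408, 0.0106, 0.1798]
tool_rot: [3.098, 0.521, 0.002]
ft_force: [0.3, -0.1, -0.0]
grip_width: 0.79
grip_force: 0.0
TCP 44.45 [0.4409 0.0103 0.1798] q [-1.19 -0.25  1.    2.05  0.22  1.24 -1.52]
[-0.3643 -0.0212  0.1798]
```

View pics/t7c.png

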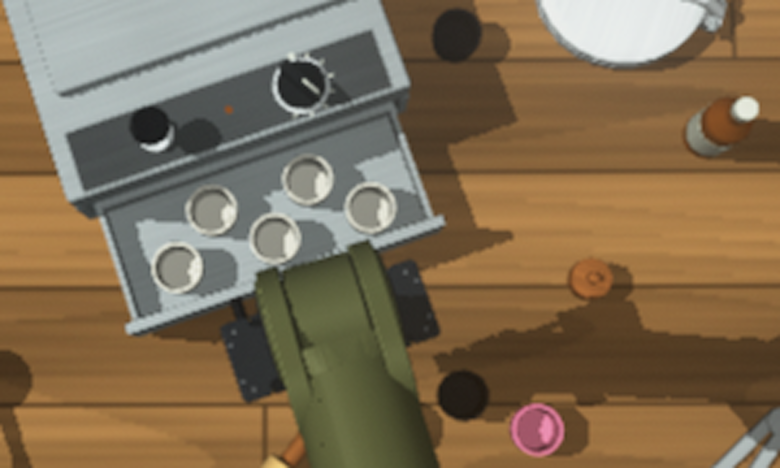

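All five dishes stand upright in the pan, and the salt pot and bottle are untouched. I'll push the drawer shut now.

```bash
python3 -m inch '[[0,0,0,0,0,0],[0,0,0,0,0,0],[0,0,0,0,0,0],[0,0,0,0,0,0],[0,0,-30,0,0,0],[0,0,-60,0,0,0],[0,0,-90,0,0,0],[0,0,-104,0,0,0],[0,0,-104,0,0,0]]' 0 30
python3 - <<'E'
from h import *
s=ctrl.get_state();print(L(s["position"]).round(4),s["joint_positions"].round(3),s["ft_force"],s["grip_width"])
E
```

```text
time: 45.58
position: [0.4391, 0.0107, 0.0748]
tool_rot: [3.096, 0.522, -0.004]
ft_force: [-0.3, -0.2, 0.2]
grip_width: 0.011
grip_force: 0.0
[-0.366  -0.0203  0.0748] [-1.246e+00  2.000e-03  1.182e+00  2.165e+00  0.000e+00  9.780e-01
 -1.301e+00] [-0.2604462  -0.23979278  0.19781192] 0.010546739229371823
```

```bash
python3 -m inch '[[6,2,0,0,0,0],[12,4,0,0,0,0],[19,7,0,0,0,0],[28,10,0,0,0,0],[38,13,0,0,0,0],[48,17,0,0,0,0],[58,20,0,0,0,0],[68,23,0,0,0,0],[78,27,0,0,0,0],[88,30,0,0,0,0],[98,34,0,0,0,0],[108,37,0,0,0,0],[118,41,0,0,0,0],[127,44,0,0,0,0],[134,46,0,0,0,0],[140,48,0,0,0,0],[144,50,0,0,0,0],[144,50,0,0,0,0]]'
python3 - <<'E'
from h import *
s=ctrl.get_state();print(L(s["position"]).round(4),s["joint_positions"].round(3),R.T@s["ft_force"])
E
```

```text
time: 47.82
position: [0.5807, 0.0597, 0.0753]
tool_rot: [-3.098, -0.521, 0.013]
ft_force: [-11.8, -3.7, 8.8]
grip_width: 0.002
grip_force: 5.9
[-0.2162 -0.02    0.0753] [-0.94   0.478  0.985  1.821 -0.444  1.094 -1.03 ] [-12.34343225   0.28816399   8.78005139]
```

```bash
python3 -m inch '[[2,1,0,0,0,0],[4,1,0,0,0,0],[6,2,0,0,0,0],[6,2,0,0,0,0],[6,2,0,0,0,0]]'
python3 - <<'E'
from h import *
s=ctrl.get_state();print(L(s["position"]).round(4),R.T@s["ft_force"])
E
python3 -m inch '[[-6,-2,0,0,0,0],[-40,-14,0,0,0,0],[-60,-20,40,0,0,0],[-60,-20,90,0,0,0],[-60,-20,130,0,0,0],[-60,-20,130,0,0,0]]'
python3 - <<'E'
from h import *
im,d=ctrl.get_image("scene");im2,d2=ctrl.get_image("top")
Z=(cloud("scene",d)-O)@R
for y0,y1 in((-.055,-.04),(-.02,.02),(.04,.055)):
    h=(Z[...,1]>y0)&(Z[...,1]<y1)&(Z[...,0]<-.165)&(Z[...,0]>-.24)&(Z[...,2]>.065)&(Z[...,2]<.1);print(h.sum(),np.median(Z[h],axis=0).round(4) if h.sum() else 0)
a=cv2.resize(im[170:310,310:460],None,fx=3,fy=3,interpolation=2);b=cv2.resize(im2[120:260,220:370],None,fx=2.3,fy=3,interpolation=2)
cv2.imwrite("pics/c8.png",np.hstack([a,b])[:,:,::-1])
E
```

```text
time: 48.45
position: [0.581, 0.0598, 0.0751]
tool_rot: [-3.096, -0.519, 0.033]
ft_force: [-28.5, -5.6, 22.7]
grip_width: 0.007
grip_force: 14.5
[-0.2158 -0.02    0.0751] [-28.74335893   3.99840261  22.72131512]
time: 49.2
position: [0.5327, 0.0437, 0.209]
tool_rot: [-3.095, -0.523, -0.012]
ft_force: [-0.1, 0.3, -1.1]
grip_width: 0.006
grip_force: 0.0
16 [-0.1963 -0.0471  0.0855]
43 [-0.1957  0.0006  0.0834]
17 [-0.1958  0.0462  0.0838]
```

View pics/c8.png

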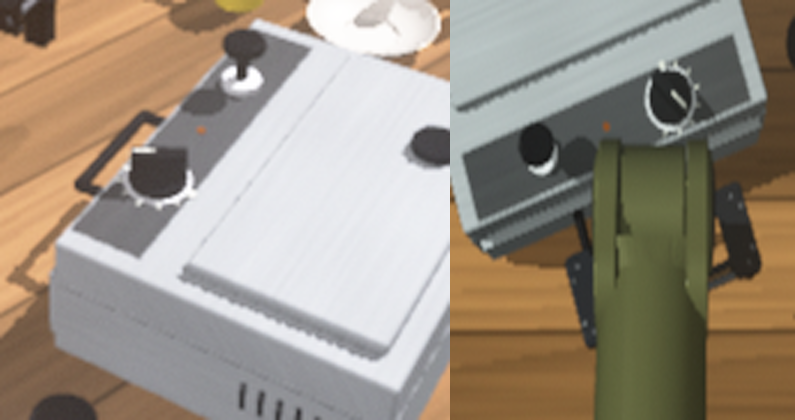

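```bash
python3 -m inch '[[0,0,50,0,0,0],[29,36,50,0,0,0],[58,72,50,0,0,0],[87,108,50,0,0,0],[115,145,50,0,0,0],[115,145,50,0,0,0],[115,145,50,0,0,0]]'
python3 - <<'E'
from h import *
im,d=look()
Q=(cloud("top",d)-O)@R
for y0,y1 in((-.17,-.13),(-.12,-.06),(-.05,0),(.03,.08),(.1,.17)):
    b=(Q[...,1]>y0)&(Q[...,1]<y1)
    f=b&(Q[...,2]>.083)&(Q[...,2]<.097)&(Q[...,0]<-.13)&(Q[...,0]>-.19); e=b&(abs(Q[...,2]-.14)<.005)
    h=b&(Q[...,0]<-.185)&(Q[...,0]>-.22)&(Q[...,2]>.072)&(Q[...,2]<.09)
    print(y0,"panel",f.sum(),np.percentile(Q[f][:,0],[2,25,50,75,98]).round(4) if f.sum() else 0,"deck edge",Q[e][:,0].min().round(4) if e.sum() else 0,"bar",np.median(Q[h][:,0]).round(4) if h.sum() else 0)
E
```

```text
time: 50.18
position: [0.6445, 0.1869, 0.2537]
tool_rot: [3.096, 0.52, -0.004]
ft_force: [-0.6, -0.5, 0.8]
grip_width: 0.01
grip_force: 0.0
TCP 50.225 [0.6445 0.1864 0.2545] q [-1.03  0.52  1.03  1.39 -0.44  1.47 -1.25]
-0.17 panel 62 [-0.1595 -0.1572 -0.1536 -0.1509 -0.1479] deck edge -0.1486 bar 0
-0.12 panel 109 [-0.1861 -0.1583 -0.1545 -0.1506 -0.1475] deck edge -0.148 bar -0.196
-0.05 panel 81 [-0.1596 -0.1571 -0.1539 -0.1502 -0.147 ] deck edge -0.1479 bar -0.2024
0.03 panel 101 [-0.1879 -0.1592 -0.1557 -0.1519 -0.1473] deck edge -0.7355 bar -0.2006
0.1 panel 69 [-0.1603 -0.1574 -0.154  -0.1509 -0.147 ] deck edge -0.148 bar 0
```

The panel's top runs from the deck edge at -0.148 to -0.160, so the drawer is flush and fully shut. Now I'll press the pump.

```bash
python3 -m inch '[[3,2,-20,0,0,0],[3,2,-42,0,0,0],[3,2,-50,0,0,0],[3,2,-58,0,0,0],[3,2,-66,0,0,0],[3,2,-72,0,0,0],[3,2,-75,0,0,0],[3,2,-75,0,0,0],[3,2,-75,0,0,0]]' 0 30
python3 - <<'E'
from h import *
s=ctrl.get_state();print(L(s["position"]).round(4))
E
```

```text
time: 51.35
position: [0.647, 0.1896, 0.1835]
tool_rot: [-3.096, -0.522, 0.002]
ft_force: [-8.6, -1.0, 14.4]
grip_width: 0.008
grip_force: 7.3
[-0.1112  0.0814  0.1835]
```

```bash
python3 -m inch '[[0,0,-2,0,0,0],[0,0,-4,0,0,0],[0,0,-4,0,0,0],[0,0,-4,0,0,0]]'; python3 -m inch '[[0,0,15,0,0,0],[0,0,40,0,0,0],[0,0,80,0,0,0],[-50,0,100,0,0,0],[-100,0,100,0,0,0],[-100,0,100,0,0,0],[-100,0,100,0,0,0]]'
python3 - <<'E'
from h import *
im,d=ctrl.get_image("top");im2,_=ctrl.get_image("scene")
Q=(cloud("top",d)-O)@R
g=(abs(Q[...,0]+.112)<.03)&(abs(Q[...,1]-.08)<.03)&(Q[...,2]>.165)&(Q[...,2]<.21);print("pump",np.median(Q[g],axis=0).round(4))
m=(abs(Q[...,0]+.112)<.035)&(abs(Q[...,1]+.08)<.035)&(Q[...,2]>.165);X=Q[m][:,:2]-Q[m][:,:2].mean(0);w,v=np.linalg.eigh(X.T@X);print("bar",np.degrees(np.arctan2(v[1,1],v[0,1])))
cv2.imwrite("pics/f.png",im2[:,:,::-1])
E
```

```text
time: 51.85
position: [0.6472, 0.1897, 0.1832]
tool_rot: [-3.094, -0.522, 0.0]
ft_force: [-15.7, -1.8, 32.4]
grip_width: 0.007
grip_force: 15.7
time: 52.72
position: [0.5482, 0.1907, 0.2769]
tool_rot: [-3.096, -0.524, -0.002]
ft_force: [0.7, 0.6, 0.5]
grip_width: 0.003
grip_force: 0.0
pump [-0.1109  0.0794  0.1927]
bar -150.73137880966678
```

View pics/f.png

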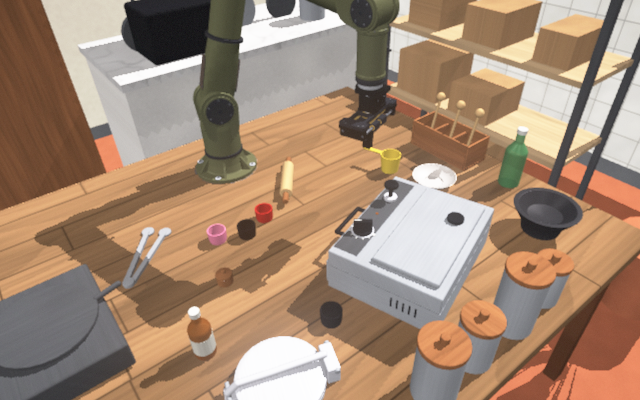

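The pump hit its stop and sprang back up. The drawer is shut, the dial is at the fifth click, no white dishes remain on the plank, and the bystanders haven't moved.

```bash
python3 -c "
from bench import ctrl
print(ctrl.close_job())"
```

```text
the job is handed in; nothing more can be done
None
```

The job is done and handed in: all five white salsa dishes stand upright in the fully shut drawer, the dial is on the fifth click, and the pump was pressed to its stop and sprang back last, with the bowl, cup, salt pot and bottle left where they were.

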